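# Sort soap bars by length onto the curing tray

## Robot

A 6-joint arm with a two-finger parallel gripper is mounted at the origin on the work surface. World frame = base frame: x ahead of the robot, y to its left, z up, the work surface at z = 0. Lengths are in m, angles in degrees, forces in N, time in s.
With the tool pointing down it reaches from about 0.4 to 0.825 m from the base axis. Payload 7 kg.
Tool frame: the origin (TCP) lies midway between the tips of the shut fingers; the grasp point (between the pads) lies 19 mm behind it; z points along the fingers, y is the direction in which the jaws open and shut (so a half turn about z gives the same grasp; the last joint's range is limited). The gripper opens to 88 mm and grips with 3 to 60 N. Pads are 19 mm wide; open, the fingers measure 130 mm over their backs; the gripper's body (78 mm by 193 mm) begins 47 mm behind the grasp point.
Start: joints at [80.392, 20.546, 0.682, 0, -70.136, -16.507], TCP at [0.297, 0.606, 0.227] pointing down, gripper open.
Joint ranges: [-176.03, 176.03], [-82.01, 121.73], [-58.28, 71.71], [-173.87, 95.51], [-174.79, -0.11], [-173.66, 173.66]. Speed limits (degrees/s): [136.94, 136.94, 172.46, 180, 180, 180].

## Interface

Orientations are given as a 3x3 rotation matrix whose columns are the frame's x, y, z axes.
In Python, from rig import robot gives the robot as it stands. Calls block until the motion is done:
- robot.goto(position, orientation): joint-space move of the TCP to a pose.
- robot.servo_line(position, ori=None, speed=0.15): straight line of the TCP; ori=None keeps the orientation; speed is the mean speed in m/s.
- robot.movej(angles): joint-space move.
- robot.move_gripper(opening): opening from 0.0 (shut) to 1.0 (fully open); the grip force is fixed at half the most; returns when the fingers have stopped.
- robot.dwell(seconds).
- robot.ik(position, orientation): joint angles nearest the present ones, or None.
- robot.grab_frame(name): name is "side" or "top" or "wrist"; returns (picture, depth): 480x640x3 uint8, red, green, blue; 480x640 float32, m along the optical axis (not along the pixel's ray), 0 where there is no reading.
- robot.camera_info(name): a dict with "vfov" (degrees; the focal length in pixels is half the picture's height over the tangent of half this angle, whatever the lens; pixels are square), "cx", "cy" (the principal point, pixels), "view" (4x4, takes a point from world to camera coordinates); the wrist camera has in their place "T_tool_cam" (4x4, takes a point from camera to tool coordinates, whose origin is the TCP and whose axes are the flange's). Camera axes: x right, y down, z forward; pixel columns grow to the right and rows downward; lengths in m; the calibration is good to about 2 mm. A picture is of the moment at which its call begins: read the wrist's pose just before it. camera_info takes no time and is no camera call.
A pose or a line that the arm cannot do raises robot.Unreachable and nothing moves.
- robot.job_done(): hands the job in, once; it reports no verdict.
Readings, each from a call of its own:
- robot.read_t(): time.
- robot.read_qpos(): joint angles.
- robot.read_qvel(): joint speeds.
- robot.read_effort(): joint torques, N m.
- robot.read_position(): TCP position.
- robot.read_tcp_rot(): TCP orientation.
- robot.read_force(): force on the tool from outside, world axes, zero at the start.
- robot.read_ft_torque(): the same for the moment, N m.
- robot.read_grip_width(): opening from 0.0 (shut) to 1.0 (fully open).
Only numpy, scipy, OpenCV 4.12 (cv2) and the standard library are available. Lean on these libraries where they do the work, as an engineer would, in place of code of your own. Each camera call takes 0.05 s, during which the arm holds its last target.

## Task

Pull the wooden curing tray out of its rack as far as it goes, then lay every cream soap bar from the table lengthwise on a white paper of its own in the tray, long bars on the long papers of the back row and short bars on the short papers of the front row, each lying down, in line with its paper and wholly on it. When they are all laid out, push the tray fully home by its handle, and leave the other things on the table where they are.

Things in the scene. Friction and masses are not known exactly. Their poses are not given: they have to be found in the camera images.
- tray (a joint): wooden tray, 257 mm deep (rack x), 360 mm wide (rack y), sliding in a fixed low rack; 0 = fully home (pushed away from the robot), 0.16 m = fully out, at a stop (pulled along the rack's -x, towards the robot). Slides with about 3 N, stays where left. Its floor is 20 mm above the table, its rim 10 mm higher
- tray_handle (a point): middle of the tray's handle, a dark steel bar 12 mm thick, 110 mm long along the rack's y, 50 mm above the table, 35 mm in front of the tray, free on both sides: pinch it from above, fingers closing along the rack's x. Axes as the rack's; moves with the tray
- rack: fixed aluminium rack; origin on the table, x along the tray's slide, away from the robot (in), y left along the rows, z up. Its wire shelf, 120 to 132 mm up (tins on it to 165 mm), covers x 159 to 301 mm, y within 205 mm; posts at y = +-195 mm. Tray out: all of it is clear of the shelf; tray home: the back (long) row is partly under it
- long_row (a point): middle of the tray's long row (back), on the tray floor, between four equal white papers, each 115 mm (x) by 54 mm (y), whose centres lie at y = -132, -44, 44 and 132 mm from this point. For long bars. Axes as the rack's; moves with the tray
- short_row (a point): middle of the tray's short row (front, 110 mm nearer the handle), on the tray floor, between four equal white papers, each 85 mm (x) by 54 mm (y), whose centres lie at y = -132, -44, 44 and 132 mm from this point. For short bars. Axes as the rack's; moves with the tray
- long0: long cream soap bar, 95 mm long (its x), 36 mm wide (its y), 32 mm thick (its z), about 110 g; origin at its centre. May be absent
- long1: long cream soap bar, 95 mm long (its x), 36 mm wide (its y), 32 mm thick (its z), about 110 g; origin at its centre. May be absent
- long2: long cream soap bar, 95 mm long (its x), 36 mm wide (its y), 32 mm thick (its z), about 110 g; origin at its centre. May be absent
- long3: long cream soap bar, 95 mm long (its x), 36 mm wide (its y), 32 mm thick (its z), about 110 g; origin at its centre. May be absent
- short0: short cream soap bar, 65 mm long (its x), 36 mm wide (its y), 32 mm thick (its z), about 75 g; origin at its centre. May be absent
- short1: short cream soap bar, 65 mm long (its x), 36 mm wide (its y), 32 mm thick (its z), about 75 g; origin at its centre. May be absent
- short2: short cream soap bar, 65 mm long (its x), 36 mm wide (its y), 32 mm thick (its z), about 75 g; origin at its centre. May be absent
- dish: small wooden soap bowl, 72 mm across and 34 mm high, standing among the bars; origin under its centre. To be left alone
- jar: amber jar with a steel cap, 72 mm across, 75 mm high; origin under its centre. To be left alone
- spatula: spatula lying on the right of the table, beside the rack; origin on it. To be left alone
There are look-alikes about, which are no part of the job. Leave any blue look-alike of the short0 alone. What is shaped like the long1 but pink is not meant.

How it is judged:
By the outcome, as a careful person would: the job done as asked, in the order asked, and still so for the second after the job is handed in, with the robot touching nothing.
Of long0, long1, long2, long3 only 3 to 4 are there at a start; the rules pass over those that are not, and their reading is None.
Of short0, short1, short2 only 2 to 3 are there at a start; the rules pass over those that are not, and their reading is None.
At some moment in a run one of long0, long1, long2, long3, short0, short1, short2 may be knocked a few centimetres aside while the robot is not near it.
Once in a run the grip may slacken for a moment while it holds something.
It also fails if it takes over 210 s, if anything falls off the work surface, if the arm or the gripper's body presses on something with over 40 N, if the wrist force passes 120 N, or if a joint passes its speed limit or range.

## Working session

There is one attempt and no reset: what is moved stays moved. The work goes in short steps, each a Python script; the robot and the scene stay as the last script left them, time stands still between calls to the robot, and variables do not carry over. Pictures are saved under pics/ and viewed, and the job is handed in when it is done.

```bash
ls; mkdir -p pics; python3 - <<'E'
from rig import robot
import cv2,numpy as np
for n in ("side","top","wrist"):
    im,d=robot.grab_frame(n); np.savez(f"pics/{n}0.npz",im=im,d=d)
    cv2.imwrite(f"pics/{n}0.png",im[:,:,::-1])
    print(n,robot.camera_info(n), (d>0).mean(), d.min(), d.max())
print(robot.read_t(),robot.read_position(),robot.read_tcp_rot())
E
```

```text
pics
side {'vfov': 50.486523990710104, 'cx': 326.8302740517992, 'cy': 239.25301162747084, 'view': array([[ 0.98577489, -0.16806121, -0.00181585, -0.54755234],
       [-0.10852955, -0.62826389, -0.77039329,  0.11951787],
       [ 0.12833239,  0.75963144, -0.63756637,  1.15836915],
       [ 0.        ,  0.        ,  0.        ,  1.        ]])} 0.9961881510416667 0.0 3.659445
top {'vfov': 46.28021227792938, 'cx': 313.0252930463125, 'cy': 235.43930230589743, 'view': array([[-0.02135254, -0.99975978,  0.00494545,  0.00873986],
       [-0.99513797,  0.0207776 , -0.09627414,  0.56756368],
       [ 0.09614826, -0.0069771 , -0.99534257,  1.55505043],
       [ 0.        ,  0.        ,  0.        ,  1.        ]])} 0.9961002604166667 0.0 2.4948504
wrist {'vfov': 63.19623576778148, 'cx': 317.6808177731939, 'cy': 245.42355568230417, 'T_tool_cam': array([[-5.15124152e-04, -9.67647375e-01, -2.52305951e-01,
         6.65954496e-02],
       [ 9.99999818e-01, -4.19071812e-04, -4.34434143e-04,
         1.12722287e-04],
       [ 3.14644747e-04, -2.52306128e-01,  9.67647414e-01,
        -1.58062187e-01],
       [ 0.00000000e+00,  0.00000000e+00,  0.00000000e+00,
         1.00000000e+00]])} 0.994609375 0.0 1.3048279
0.15 [0.29700298 0.6057422  0.2258595 ] [[ 8.97882821e-01 -4.40234340e-01 -4.07640151e-04]
 [-4.40234500e-01 -8.97882046e-01 -1.19021194e-03]
 [ 1.57959397e-04  1.24812812e-03 -9.99999209e-01]]
```

View pics/top0.png

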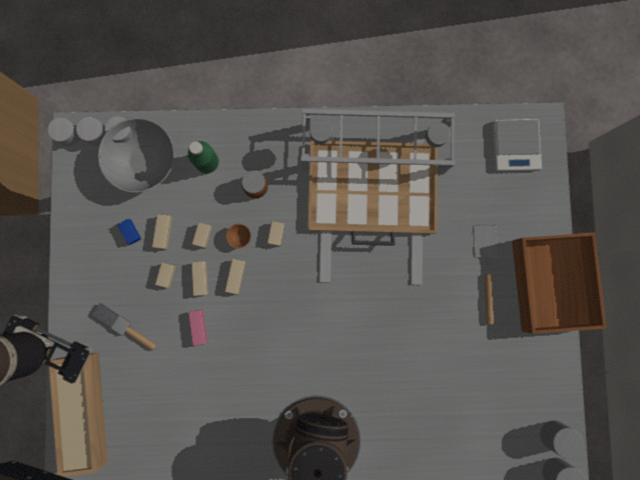

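View pics/side0.png

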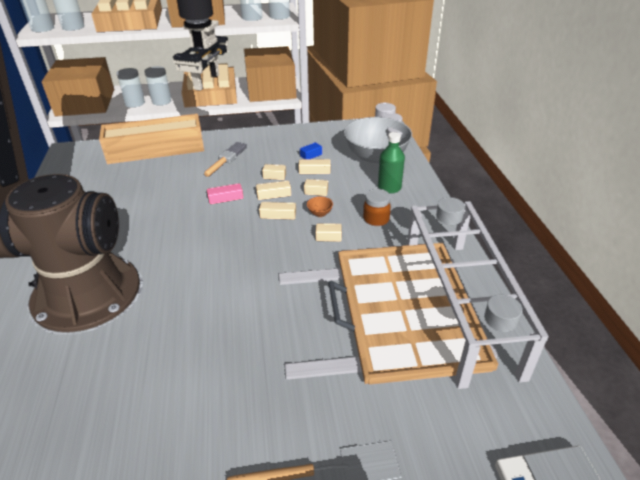

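View pics/wrist0.png

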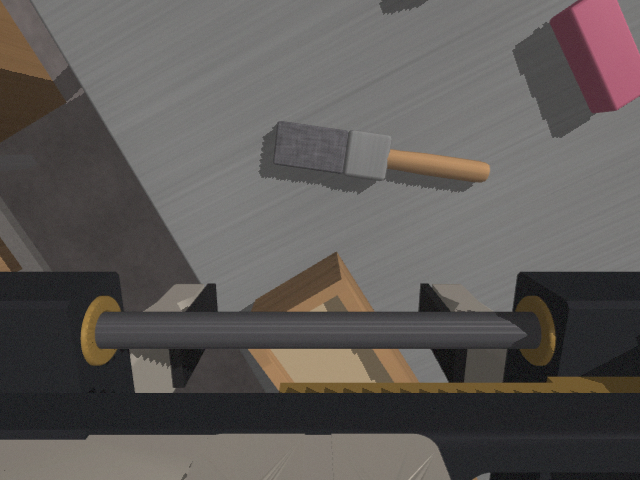

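Candidates: cream bars in the top view at (162,232), (199,278) and (235,277) look long; (201,236), (276,234) and (165,276) look short. The look-alikes are blue at (129,232) and pink at (197,328). Next I measure them.

```bash
cat > h.py <<'E'
import numpy as np, cv2
from rig import robot
def K(ci): 
    f=240/np.tan(np.radians(ci["vfov"]/2)); return f,ci["cx"],ci["cy"]
def Tcw(name,pose=None):
    ci=robot.camera_info(name)
    if name!="wrist": return np.linalg.inv(ci["view"])
    T=np.eye(4); T[:3,:3]=pose[1]; T[:3,3]=pose[0]
    return T@ci["T_tool_cam"]
def grab(name):
    pose=(np.array(robot.read_position()),np.array(robot.read_tcp_rot()))
    im,d=robot.grab_frame(name); return im,d,Tcw(name,pose)
def cloud(name,d,T):
    f,cx,cy=K(robot.camera_info(name))
    v,u=np.indices(d.shape)
    P=np.stack([(u-cx)/f*d,(v-cy)/f*d,d],-1)
    return P@T[:3,:3].T+T[:3,3]
def ray(name,T,uv,z):
    f,cx,cy=K(robot.camera_info(name)); uv=np.atleast_2d(uv).astype(float)
    r=np.c_[(uv[:,0]-cx)/f,(uv[:,1]-cy)/f,np.ones(len(uv))]@T[:3,:3].T
    return T[:3,3]+r*((z-T[2,3])/r[:,2])[:,None]
def bars(name,im,d,T,ztop=0.032,verbose=True):
    P=cloud(name,d,T)
    hsv=cv2.cvtColor(im,cv2.COLOR_RGB2HSV)
    m=cv2.inRange(hsv,(15,45,110),(32,150,255))
    m=((m>0)&(abs(P[...,2]-ztop)<0.012)).astype(np.uint8)*255
    m=cv2.morphologyEx(m,cv2.MORPH_OPEN,np.ones((2,2),np.uint8))
    out=[]
    for c in cv2.findContours(m,cv2.RETR_EXTERNAL,cv2.CHAIN_APPROX_NONE)[0]:
        if cv2.contourArea(c)<100: continue
        W=ray(name,T,c[:,0,:],ztop)[:,:2]
        (x,y),(w,h),a=cv2.minAreaRect((W*1000).astype(np.float32))
        if w<h: w,h,a=h,w,a+90
        a=(a+90)%180-90
        mm=np.zeros_like(m);cv2.drawContours(mm,[c],-1,255,-1)
        zz=np.median(P[...,2][mm>0])
        out.append((x,y,a,w,h,zz*1000,*c[:,0].mean(0)))
    if verbose:
        for o in out: print(np.round(o,1))
    return out
def down(yaw):
    """tool z down, tool x axis at angle yaw(deg) => y (jaw) axis at yaw-90"""
    c,s=np.cos(np.radians(yaw)),np.sin(np.radians(yaw))
    return np.array([[c,s,0],[s,-c,0],[0,0,-1.]])
E
python3 - <<'E'
from h import *
for n in("top","side"):
    z=np.load(f"pics/{n}0.npz");print(n);bars(n,z["im"],z["d"],Tcw(n))
z=np.load("pics/top0.npz");im=z["im"];P=cloud("top",z["d"],Tcw("top"))
# papers
hsv=cv2.cvtColor(im,cv2.COLOR_RGB2HSV)
m=((hsv[...,1]<40)&(hsv[...,2]>165)).astype(np.uint8)*255
for c in cv2.findContours(m,cv2.RETR_EXTERNAL,cv2.CHAIN_APPROX_NONE)[0]:
    if cv2.contourArea(c)<80: continue
    W=ray("top",Tcw("top"),c[:,0],0.021)[:,:2]
    print("paper",np.round(cv2.minAreaRect((W*1000).astype(np.float32)),1).tolist() if 0 else [np.round(q,1) for q in cv2.minAreaRect((W*1000).astype(np.float32))],c[:,0].mean(0))
for uv in [(373,234),(373,238),(373,242),(353,238),(394,239),(313,232),(436,232),(312,120),(453,120)]: print(uv,np.round(P[uv[1],uv[0]]*1000),im[uv[1],uv[0]])
cv2.imwrite("pics/c1.png",cv2.resize(im[100:300,90:470],None,fx=2.1,fy=2.1,interpolation=cv2.INTER_CUBIC)[:,:,::-1])
E
```

```text
top
[462.8 409.2 -15.8  63.8  37.4  31.7 165.8 275.9]
[452.1 313.2   3.   93.3  37.9  31.5 200.1 279.3]
[455.  213.5 -12.7  93.1  37.1  30.8 236.1 277.2]
[ 579.1 -170.9   88.8  160.5   11.3   29.2  372.6  230.3]
[573.2 306.5 -16.8  63.1  37.6  31.1 202.6 235.3]
[573.8  98.4 -11.4  63.6  35.8  31.2 276.8 234. ]
[585.6 419.1  -7.9  93.5  38.6  31.  162.6 232.2]
side
[ 807.4 -360.4   45.8   68.8   33.5   28.4  487.8  361.7]
[ 659.4 -186.    87.2  368.3  169.8   27.7  376.3  321.7]
[574.9  87.   -9.8  63.1  44.2  30.2 329.  231.4]
[458.7 201.8 -14.3  95.9  47.1  29.7 280.3 209.2]
[455.7 300.3   3.1  94.3  49.1  30.7 274.5 187.7]
[575.9 292.8  -9.8  64.9  45.6  29.7 316.7 185.4]
[466.3 392.3  -9.8  66.8  49.6  28.7 274.5 170.1]
[588.1 402.3  -9.8  90.1  45.5  30.  312.8 164. ]
[107.8 584.    6.1 298.   49.7  28.2 153.7 149.1]
[1032.8 1225.8    8.2  389.2   66.    27.1  387.3   57.3]
(373, 234) [ 571. -176.    0.] [59 59 59]
(373, 238) [ 560. -176.   -4.] [105 105 104]
(373, 242) [ 543. -168.   60.] [53 54 56]
(353, 238) [ 556. -114.   55.] [47 49 50]
(394, 239) [ 551. -228.   52.] [76 78 78]
(313, 232) [580.  -4.  -2.] [58 59 59]
(436, 232) [ 571. -352.   21.] [113 102  91]
(312, 120) [910.  -8.  -3.] [106 107 106]
(453, 120) [ 863. -387.  125.] [119 119 118]
```

View pics/c1.png

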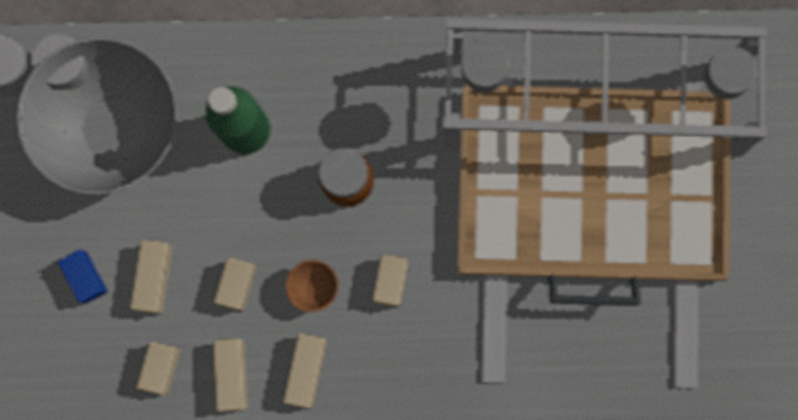

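The crop confirms three long and three short cream bars, the same size as listed. The blue bar (129,232), pink bar and dish are distinct. Next I locate the handle and the rack yaw.

```bash
cat >> h.py <<'E'
def papers(name,im,d,T,lo=150,verbose=True):
    P=cloud(name,d,T); hsv=cv2.cvtColor(im,cv2.COLOR_RGB2HSV)
    m=((hsv[...,1]<35)&(hsv[...,2]>lo)&(abs(P[...,2]-0.021)<0.008)).astype(np.uint8)*255
    out=[]
    for c in cv2.findContours(m,cv2.RETR_EXTERNAL,cv2.CHAIN_APPROX_NONE)[0]:
        if cv2.contourArea(c)<200: continue
        W=ray(name,T,c[:,0],0.021)[:,:2]
        (x,y),(w,h),a=cv2.minAreaRect((W*1000).astype(np.float32))
        if w<h: w,h,a=h,w,a+90
        out.append((x,y,(a+90)%180-90,w,h,*c[:,0].mean(0)))
    if verbose:
        for o in out: print(np.round(o,1))
    return out
E
python3 - <<'E'
from h import *
z=np.load("pics/top0.npz")
T=Tcw("top")
papers("top",z["im"],z["d"],T,125)
P=cloud("top",z["d"],T)
m=(P[...,2]>.04)&(P[...,2]<.065)&(P[...,0]>.5)&(P[...,0]<.6)&(P[...,1]<-.05)&(P[...,1]>-.3)
v,u=np.nonzero(m);print(u.min(),u.max(),v.min(),v.max())
dk=(z["im"].max(2)<62)
for vv in range(234,248): print(vv,''.join('#' if m[vv,uu] else ('.' if dk[vv,uu] else ' ') for uu in range(345,402)))
print(np.round(P[m].mean(0)*1000,1))
print([ [y, robot.ik([.385,-.17,.045],down(y)) is not None] for y in(90,-90,85,-85)])
E
```

```text
[ 633.3 -304.7   -2.4   84.    54.   418.9  210.4]
[ 637.8 -218.1   -1.9   83.6   51.3  387.9  209.7]
[ 641.8 -129.7   -3.7   83.7   53.6  356.9  208.8]
[646.  -40.5  -1.4  80.6  53.9 325.9 207.8]
[ 708.1 -309.2   88.8   52.3   43.4  419.6  185.2]
[ 748.  -220.4   88.    48.7   43.7  388.2  172. ]
[ 768.7 -599.9  -89.5  127.2   42.2  519.4  161.6]
352 395 232 245
234      ....#       ... ......... ..    ....  ...#.. .. . ..
235       .#.#                          . .     ......  .   .
236        #.#                        ..          ####       
237        ###                      ...           ####       
238        ####                     ..            .###       
239        ####                    ...            ####       
240        ####                   ....            ####       
241        ############################################      
242        ############################################      
243        ############################################      
244         ###########################################      
245                           ....     ###############       
246                                                          
247                                                          
[ 544.2 -171.8   53. ]
[[90, False], [-90, True], [85, True], [-85, True]]
```

```bash
python3 - <<'E'
from h import *
T=Tcw("top")
print(ray("top",T,[(354,243),(374,243.),(394,243.5)],.054))
H=ray("top",T,[(374,243.)],.054)[0]; ya=-2.75
print(H)
for yw in (ya-90,ya+90):
  for dx in(0,-.16):
    p=[H[0]+dx*np.cos(np.radians(ya)),H[1]+dx*np.sin(np.radians(ya)),.04]
    print(yw,p,robot.ik(p,down(yw)),robot.ik([p[0],p[1],.15],down(yw)))
E
```

```text
[[ 0.54166419 -0.1159852   0.054     ]
 [ 0.54050442 -0.17135399  0.054     ]
 [ 0.53795618 -0.22669341  0.054     ]]
[ 0.54050442 -0.17135399  0.054     ]
-92.75 [np.float64(0.5405044183317045), np.float64(-0.17135398647188296), 0.04] [  2.18105052  21.39120567 -25.94698016   0.         -42.66181418
  -4.93105052] [  2.18105052  14.04605344 -19.23099447   0.         -56.72295209
  -4.93105052]
-92.75 [np.float64(0.38068867649411237), np.float64(-0.16367748590846792), 0.04] [  4.30619106   9.04490087 -44.91686856   0.         -36.03823057
  -7.05619106] [  4.30619106  -0.74993786 -36.72095237   0.         -54.02898549
  -7.05619106]
87.25 [np.float64(0.5405044183317045), np.float64(-0.17135398647188296), 0.04] None None
87.25 [np.float64(0.38068867649411237), np.float64(-0.16367748590846792), 0.04] [  4.30619106   9.04490087 -44.91686856   0.         -36.03823057
 172.94380894] [  4.30619106  -0.74993786 -36.72095237   0.         -54.02898549
 172.94380894]
```

```bash
python3 - <<'E'
from h import *
ya=-2.75; ax=np.array([np.cos(np.radians(ya)),np.sin(np.radians(ya)),0])
H=np.array([.5405,-.1714,0]); R=down(ya-90)
t0=robot.read_t()
robot.goto(H+[0,0,.16],R); print(robot.read_t()-t0)
robot.servo_line(H+[0,0,.040],speed=.15)
print(robot.read_force())
robot.move_gripper(0.0); print("grip",robot.read_grip_width(),robot.read_force(),robot.read_position())
robot.servo_line(H-.15*ax+[0,0,.040],speed=.08); print(robot.read_force(),robot.read_grip_width())
for s in (.155,.158,.160,.162,.164):
    robot.servo_line(H-s*ax+[0,0,.040],speed=.04); f=robot.read_force(); print(s,np.round(f,1),robot.read_position())
    if f[0]>15: break
print(robot.read_grip_width(), robot.read_t())
im,d,T=grab("top");np.savez("pics/top1.npz",im=im,d=d);cv2.imwrite("pics/top1.png",im[:,:,::-1])
E
```

```text
2.875
[ 0.42562638 -0.11125231 -0.0573275 ]
grip 0.12364390677381976 [ 0.40734758 -0.02312579 -1.14202662] [ 0.5406875  -0.17139442  0.04001   ]
[ 24.71177501  -7.59953841 -36.16025914] 0.12728944471910691
0.155 [ 33.8  -9.4 -40.8] [ 0.39733719 -0.16379846  0.04155018]
0.1278124388264166 7.4667
```

View pics/top1.png

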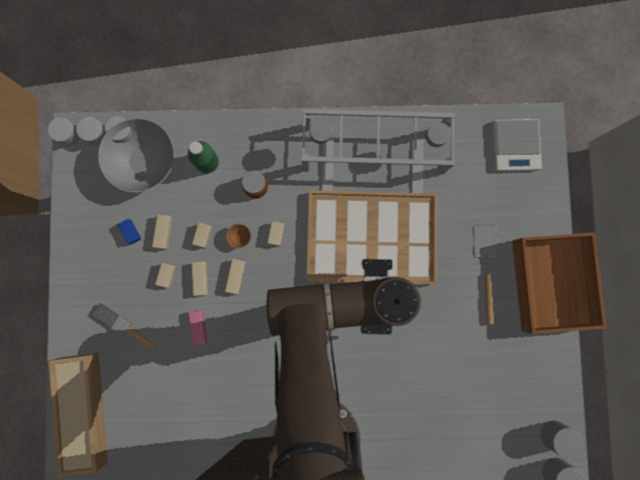

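```bash
python3 - <<'E'
from h import *
z=np.load("pics/top1.npz");T=Tcw("top")
papers("top",z["im"],z["d"],T,125)
P=cloud("top",z["d"],T)
m=abs(P[...,2]-.126)<.02
m&=(P[...,0]>.6)&(P[...,1]<.1)&(P[...,1]>-.45)
print(np.percentile(P[m][:,0],[0,1,5,50,95,99,100]),np.percentile(P[m][:,1],[1,99]))
print(robot.read_force(),robot.read_position(),robot.read_tcp_rot(),robot.read_qpos())
im,d,T=grab("side");cv2.imwrite("pics/side1.png",im[:,:,::-1]);np.savez("pics/side1.npz",im=im,d=d)
E
```

```text
[ 489.6 -299.    -2.4   84.3   53.7  418.2  261.2]
[ 493.2 -210.3   -1.9   82.    50.9  389.6  258.7]
[ 497.7 -121.6   -1.7   82.2   53.5  355.4  259.2]
[502.4 -34.3  -1.2  81.8  53.7 324.6 258.5]
[ 599.1 -303.4   -2.4  112.5   54.   418.7  222.3]
[ 603.8 -215.4   -2.   112.2   54.   387.7  221.5]
[ 608.4 -127.5   -1.7  111.9   53.9  356.6  220.5]
[611.8 -39.6  -1.4 114.3  53.9 325.5 219.8]
[ 788.8 -599.6  -87.5  130.9   85.   523.4  158.6]
[0.73952969 0.74143407 0.74590255 0.81694871 0.89194618 0.8975532
 0.90078699] [-0.38512711  0.01925735]
[ 34.428361    -8.80708602 -41.070078  ] [ 0.39734203 -0.16380248  0.04154209] [[-4.48299720e-02 -9.98802269e-01  1.96036231e-02]
 [-9.98994615e-01  4.48249040e-02 -6.98073675e-04]
 [-1.81492953e-04 -1.96152085e-02 -9.99807587e-01]] [  4.22150461   9.63706756 -43.89479729   0.2118453  -35.35103333
  -6.96262693]
```

View pics/side1.png

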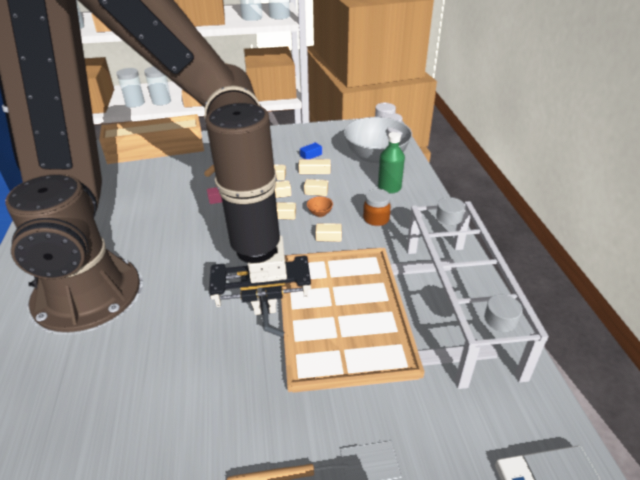

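The tray moved 144 mm and then met a hard stop at 34 N. It therefore seems to have started about 16 mm out, which fits the shelf edge at x = 742 mm. Next I release and check the papers in the wrist view.

```bash
python3 - <<'E'
from h import *
ya=-2.75; ax=np.array([np.cos(np.radians(ya)),np.sin(np.radians(ya)),0])
H=np.array([.5405,-.1714,0]); R=down(ya-90)
robot.servo_line(H-.1440*ax+[0,0,.040],speed=.04); print(robot.read_force(),robot.read_position())
robot.move_gripper(0.6)
p=H-.144*ax
robot.servo_line(p+[0,0,.16],speed=.2)
# move to look at the tray from above
Rl=down(ya)
C=np.array([.50,-.19,.40])
for yw in (ya,ya+180):
    print(yw,robot.ik(C,down(yw)))
E
```

```text
[3.68797305 8.04600843 8.64897181] [ 0.39904666 -0.16407264  0.04119188]
-2.75 [  0.20640653   3.44977621   0.82026011   0.         -87.3704839
  87.04359347]
177.25 [  0.20640653   3.44977621   0.82026011   0.         -87.3704839
 -92.95640653]
```

```bash
python3 - <<'E'
from h import *
ya=-2.75
robot.goto([.56,-.18,.38],down(ya))
im,d,T=grab("wrist");np.savez("pics/w2.npz",im=im,d=d,T=T);cv2.imwrite("pics/w2.png",im[:,:,::-1])
print("wrist papers");papers("wrist",im,d,T,140)
im,d,T=grab("top");print("top bars");np.savez("pics/top2.npz",im=im,d=d)
bars("top",im,d,T);papers("top",im,d,T,125)
print(robot.read_t())
E
```

```text
wrist papers
[ 489.9 -298.8   -2.9   83.    53.3  407.7  241.2]
[ 494.2 -211.1   -2.7   83.1   52.8  343.1  241.2]
[ 498.6 -123.2   -2.9   83.    53.1  278.7  241.4]
[502.9 -35.4  -2.8  83.   53.3 214.3 241.2]
[ 599.4 -304.3   -2.9  112.3   53.5  412.9  158.2]
[ 603.8 -216.5   -2.8  112.3   53.3  344.7  158.2]
[ 608.2 -128.7   -2.8  112.3   53.4  276.6  158.2]
[612.5 -40.9  -2.9 112.3  53.5 208.5 158.2]
[ 758.2 -554.    87.2   34.1   24.2  625.8   11.5]
top bars
[125.7 589.1   5.4 250.2  12.5  25.3  99.2 401. ]
[454.8 213.7 -12.3  93.6  36.4  31.4 236.4 276.7]
[ 446.5 -246.6  -65.8  280.9  115.4   28.2  405.9  274.1]
[573.1 306.5 -15.2  64.   38.3  31.  202.5 235.9]
[584.9 418.9  -8.4  92.8  38.4  31.6 162.4 232.4]
[ 491.1 -299.2   -2.2   82.7   53.7  418.1  260.5]
[ 495.8 -210.4   -1.9   82.4   50.9  386.9  259.6]
[ 499.3 -121.6   -1.7   84.5   53.5  355.8  258.7]
[784.8 532.6   9.5 110.6  51.7 125.1 163.7]
[ 820.7 -600.2   -1.2  147.   127.7  525.2  143.5]
11.1583
```

View pics/w2.png

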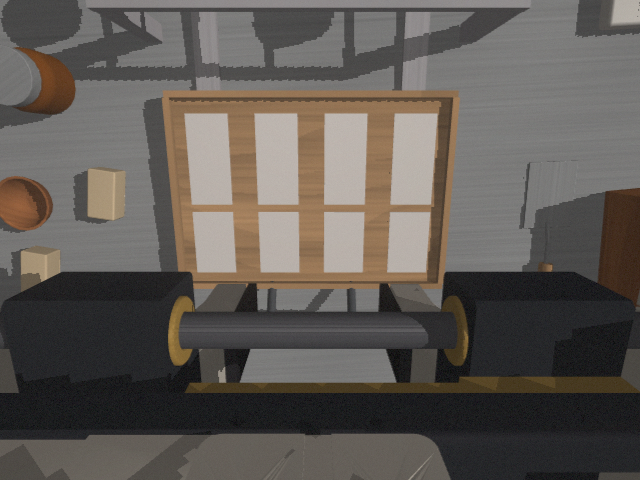

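```bash
cat >> h.py <<'E'
YA=-2.85
ROW={"L":np.array([606.0,-172.6]),"S":np.array([496.4,-167.1])}
def target(row,off):
    yv=np.array([-np.sin(np.radians(YA)),np.cos(np.radians(YA))])
    return (ROW[row]+off*yv)/1000
def wbars(im,d,T,ztop=.032,tol=.007):
    P=cloud("wrist",d,T); hsv=cv2.cvtColor(im,cv2.COLOR_RGB2HSV)
    m=((cv2.inRange(hsv,(15,35,100),(32,160,255))>0)&(abs(P[...,2]-ztop)<tol)).astype(np.uint8)*255
    m=cv2.morphologyEx(m,cv2.MORPH_OPEN,np.ones((3,3),np.uint8)); out=[]
    for c in cv2.findContours(m,cv2.RETR_EXTERNAL,cv2.CHAIN_APPROX_NONE)[0]:
        if cv2.contourArea(c)<800: continue
        W=ray("wrist",T,c[:,0,:],ztop)[:,:2]
        (x,y),(w,h),a=cv2.minAreaRect((W*1000).astype(np.float32))
        if w<h: w,h,a=h,w,a+90
        out.append((x,y,(a+90)%180-90,w,h))
    return out
def pick(x,y,a,row,zp,tag,op=.6):
    robot.goto([x-.01,y,.24],down(a)); robot.move_gripper(op)
    im,d,T=grab("wrist"); cv2.imwrite(f"pics/{tag}.png",im[:,:,::-1])
    bs=wbars(im,d,T); 
    for b in bs: print("seen",np.round(b,1))
    L=95 if row=="L" else 65
    ok=[b for b in bs if abs(b[3]-L)<7 and abs(b[4]-36)<6]
    if not ok: print("NO MATCH"); return False
    b=min(ok,key=lambda b:np.hypot(b[0]/1000-x,b[1]/1000-y))
    if np.hypot(b[0]/1000-x,b[1]/1000-y)>.05: print("TOO FAR");return False
    x,y,a=b[0]/1000,b[1]/1000,b[2]
    robot.goto([x,y,.09],down(a)); robot.servo_line([x,y,zp],speed=.12)
    robot.move_gripper(0.0); g=robot.read_grip_width(); print("grip mm",g*88,robot.read_force().round(1))
    if g*88<30: return False
    robot.servo_line([x,y,.085],speed=.15); print("lift grip",robot.read_grip_width()*88)
    return robot.read_grip_width()*88>30
def place(row,off,zp,tag,inward=0,op=.47):
    t=target(row,off-inward*np.sign(off)); R=down(YA)
    robot.servo_line([t[0],t[1],.085],R,speed=.25)
    g=robot.read_grip_width()*88; print("carry grip",g)
    im,d,T=grab("wrist"); cv2.imwrite(f"pics/{tag}_h.png",im[:,:,::-1])
    if g<30: return False
    robot.servo_line([t[0],t[1],.0212+zp],speed=.1); print("F",robot.read_force().round(1),robot.read_grip_width()*88)
    robot.move_gripper(op); robot.servo_line([t[0],t[1],.10],speed=.2)
    robot.servo_line([t[0]-.03,t[1],.26],speed=.35)
    im,d,T=grab("wrist"); cv2.imwrite(f"pics/{tag}_p.png",im[:,:,::-1])
    for b in wbars(im,d,T,.052): print("tray",np.round(rel(b),1))
    print("t",robot.read_t()); return True
def rel(b):
    """tray coords: x from long row centre, y, angle vs rack, size"""
    c,s=np.cos(np.radians(YA)),np.sin(np.radians(YA)); d=np.array(b[:2])-ROW["L"]
    return [c*d[0]+s*d[1],-s*d[0]+c*d[1],b[2]-YA,b[3],b[4]]
E
python3 - <<'E'
from h import *
if pick(.5738,.0984,-11.4,"S",.008,"b1"): print(place("S",44,.008,"b1"))
im,d,T=grab("top");bars("top",im,d,T)
E
```

```text
seen [579.4 307.8 -16.3  59.   37.9]
seen [575.9 101.7 -12.4  63.9  34.7]
grip mm 36.127831186114484 [-2.4  0.1  6. ]
lift grip 36.05999703735151
carry grip 35.90737095704628
F [ 1.  -0.2 -0.9] 36.20791953234902
tray [-110.    45.1   -0.    63.7   35.8]
t 18.6083
True
[156.  592.8   5.9 189.3  11.3  25.8  98.2 389.6]
[462.4 408.8 -15.8  64.4  38.5  31.1 165.9 276. ]
[459.9 314.2   2.7  78.2  37.   31.5 200.1 275.3]
[573.1 306.7 -16.9  63.6  37.3  31.2 202.5 235.9]
[585.2 418.8  -8.6  93.6  38.8  31.5 162.5 232.4]
[ 546.1 -349.8   -2.5  166.7    8.5   29.   436.2  240.5]
[670.4 -98.3 -63.1 300.4 130.3  27.3 339.  202.3]
```

View pics/b1_p.png

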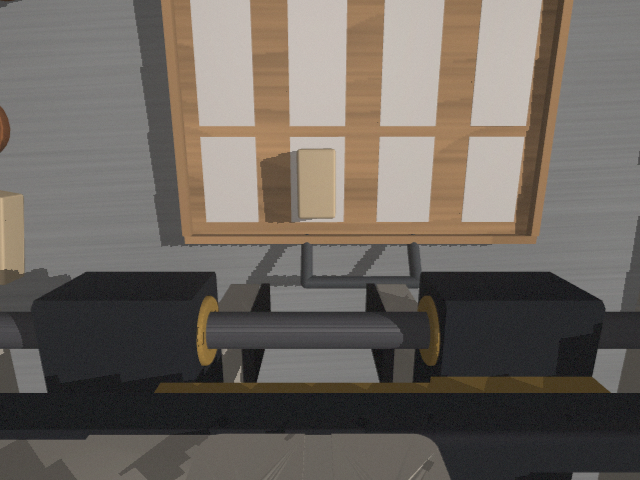

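```bash
python3 - <<'E'
from h import *
if pick(.5731,.3065,-16.3,"S",.008,"b2",.58): print(place("S",-44,.008,"b2"))
E
```

```text
seen [481.4 319.2   2.7  44.3  35.4]
seen [474.2 214.4 -12.7  63.5  34.2]
seen [588.4 422.6  -8.7  94.1  37. ]
seen [576.4 310.9 -17.2  64.   34.7]
grip mm 36.0664541968366 [-0.9 -0.7  6.7]
lift grip 35.87438021152733
carry grip 35.78172815218882
F [-1.1 -0.1 -1.2] 36.234498716602694
tray [-110.7  -43.2    0.6   63.9   35.4]
tray [-108.8   43.8    0.6   63.9   36.2]
t 27.9167
True
```

The picture shows the bar at (317,184), centred and in line on its paper. I carry on with the rest.

```bash
python3 - <<'E'
from h import *
if pick(.4625,.409,-15.8,"S",.0105,"b3"): print(place("S",132,.0105,"b3",inward=3,op=.46))
im,d,T=grab("top");bars("top",im,d,T)
E
python3 - <<'E'
from h import *
if pick(.455,.2137,-12.5,"L",.008,"b4"): print(place("L",-44,.008,"b4"))
im,d,T=grab("top");bars("top",im,d,T)
E
```

```text
seen [465.8 414.2 -15.6  63.7  34.7]
seen [454.3 318.8   2.9  94.4  35. ]
seen [457.2 219.  -13.1  94.   34.8]
seen [587.4 423.8  -8.5  93.9  35.8]
grip mm 35.9137308396207 [-0.9 -1.4  5.4]
lift grip 35.982928431471095
carry grip 36.105017330152364
F [-0.8  0.  -0.1] 35.930890130560606
tray [-110.5  129.8   -0.    62.9   35.6]
tray [-109.2  -42.2    0.5   63.9   35.1]
tray [-107.3   45.5    0.5   63.8   35.3]
t 37.4417
True
[ 443.8 -261.7   88.8  170.7   30.6   27.7  409.1  279.8]
[476.  314.4   5.2  45.   37.6  32.1 199.3 269.8]
[ 527.6 -349.1   -2.4  129.6    8.5   28.9  436.2  247. ]
[585.3 419.3  -8.5  93.6  37.8  31.5 162.4 232.5]
[ 676.1 -270.7   65.4  215.5   77.8   27.8  411.3  197.4]
[635.3  -4.1 -19.2 142.9  45.8  26.2 313.8 208.8]
seen [454.2 316.8   2.9  94.1  36.6]
seen [457.4 217.8 -13.   93.2  35.3]
seen [587.4 421.5  -8.8  93.9  38.7]
grip mm 35.96031454661803 [-2.  -0.5  7. ]
lift grip 35.99030310040168
carry grip 36.12834149245392
F [-0.4 -0.  -1. ] 35.85093588597814
tray [-100.8  -43.    -0.    54.    35.5]
tray [-93.6  43.5   2.8  43.3  36.1]
tray [ -0.1 -43.2   0.6  93.6  35.4]
t 45.9167
True
[185.3 595.4   6.3 130.5  10.8  25.7  97.4 379. ]
[ 439.  -243.   -85.8  211.1   33.2   27.9  402.7  279.3]
[585.1 419.3  -7.9  93.8  38.2  30.7 162.4 232.5]
```

```bash
python3 - <<'E'
from h import *
if pick(.4525,.315,2.9,"L",.008,"b5"): print(place("L",44,.008,"b5"))
E
python3 - <<'E'
from h import *
if pick(.5855,.4195,-8.5,"L",.0105,"b6"): print(place("L",132,.0105,"b6",inward=3,op=.46))
E
python3 - <<'E'
from h import *
robot.goto([.50,-.18,.40],down(YA))
im,d,T=grab("wrist");cv2.imwrite("pics/w7.png",im[:,:,::-1])
for b in wbars(im,d,T,.052): print(np.round(rel(b),1))
papers("wrist",im,d,T,140)
im,d,T=grab("top");cv2.imwrite("pics/top7.png",im[:,:,::-1])
E
```

```text
seen [454.5 318.3   2.8  92.8  35.3]
seen [582.3 423.7  -8.7  83.9  36.7]
grip mm 36.1741401065052 [-0.9 -0.3  6.3]
lift grip 35.63490269597473
carry grip 35.9970785820627
F [-0.3 -0.  -1.1] 35.940346685932546
tray [-94.8 128.6  -0.   42.   35.7]
tray [-94.2 -42.4  -0.9  43.   34.3]
tray [-99.3  45.5   0.5  57.3  34.9]
tray [-1.1 44.7 -0.  93.4 35.6]
tray [  0.7 -42.9  -0.   93.2  35. ]
t 55.4083
True
seen [588.4 424.1  -8.6  92.9  35.3]
grip mm 36.09734660731144 [-0.2 -0.6  3.6]
lift grip 35.844389049526136
carry grip 36.31686563025708
F [-0.8  0.8 -1.7] 35.91592059605895
tray [-100.4  129.8   -0.    55.    35.6]
tray [-91.8  45.8  -0.   43.9  35.1]
tray [ -0.2 129.8  -0.   93.3  35.7]
tray [ 0.7 45.3 -0.1 93.2 35.3]
tray [  2.5 -42.1  -0.   92.9  35.3]
t 64.7417
True
[-1.062e+02  1.285e+02 -1.000e-01  6.350e+01  3.700e+01]
[-105.   -43.3    0.4   63.6   34.8]
[-103.1   44.7   -0.    64.5   36. ]
[-9.000e-01  1.285e+02 -1.000e-01  9.290e+01  3.680e+01]
[ 0.2 44.3  0.1 92.8 35.9]
[  1.9 -43.   -0.1  93.7  35.8]
[ 497.  -299.2   -2.9   83.2   53.4  405.9  190.2]
[ 501.4 -212.    -2.7   83.4   51.9  349.1  188.7]
[ 505.8 -123.6   -2.5   83.6   52.9  283.9  187.9]
[510.2 -35.9  -2.5  83.6  53.1 220.7 183. ]
[ 607.  -304.7   -2.8  113.8   53.4  410.8  104. ]
[ 611.4 -217.4   -2.7  114.    52.4  353.    96.8]
[ 615.9 -129.1   -2.9  113.8   53.3  283.9   96.7]
[620.3 -41.4  -2.7 114.   53.3 216.1  94.4]
```

View pics/w7.png

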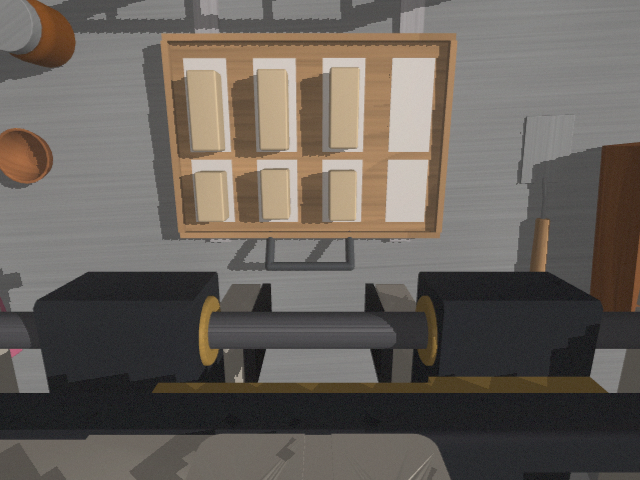

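View pics/top7.png

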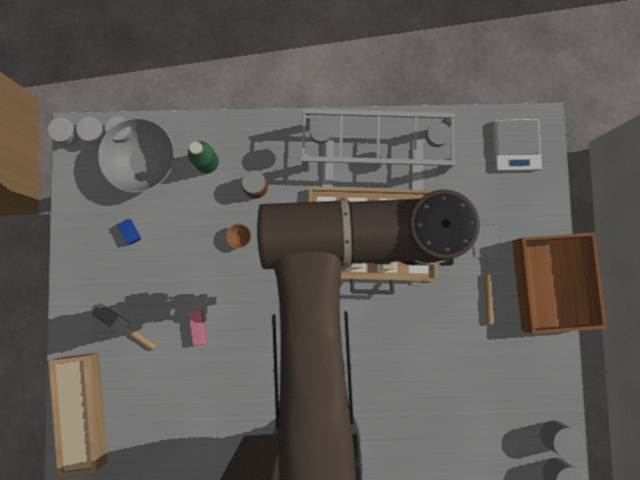

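The check shows the papers about 7 mm further in than before, so the tray crept during the placements. I compute each bar's offset from its own paper before mending anything.

```bash
cat >> h.py <<'E'
def check(tag,pos=(.52,-.18,.40)):
    robot.goto(list(pos),down(YA)); robot.dwell(.3)
    im,d,T=grab("wrist");cv2.imwrite(f"pics/{tag}.png",im[:,:,::-1])
    B=wbars(im,d,T,.052); Pp=[p for p in papers("wrist",im,d,T,140,False) if 400<p[0]<900 and p[1]>-350]
    P0=cloud("wrist",d,T)
    # row centre model from fully visible papers: column -132 (empty) in each row
    e=sorted([p for p in Pp],key=lambda p:p[1])[:2]
    print("empty col papers",[np.round(p[:5],1).tolist() for p in e])
    l=max(e,key=lambda p:p[0]); s=min(e,key=lambda p:p[0])
    c,sn=np.cos(np.radians(YA)),np.sin(np.radians(YA)); yv=np.array([-sn,c]); xv=np.array([c,sn])
    for b in B:
        best=None
        for nm,q in(("L",l),("S",s)):
            for k in range(4):
                pc=np.array(q[:2])+88*k*yv
                dd=np.array(b[:2])-pc
                if best is None or np.hypot(*dd)<best[0]: best=(np.hypot(*dd),nm,k,dd@xv,dd@yv,b[2]-YA)
        print(best[1],-132+88*best[2],"dx %.1f dy %.1f ang %.1f"%best[3:], "size",np.round(b[3:5],1))
E
python3 - <<'E'
from h import *
check("w8"); check("w9",(.60,-.18,.36))
im,d,T=grab("top");cv2.imwrite("pics/top9.png",im[:,:,::-1])
P=cloud("top",d,T);papers("top",im,d,T,125)
print(robot.read_t())
E
```

```text
empty col papers [[607.7, -304.7, -2.9, 112.9, 53.4], [497.5, -299.3, -2.8, 83.7, 53.3]]
S 132 dx -4.1 dy -3.4 ang 0.2 size [63.8 36.5]
S -44 dx -2.8 dy 0.7 ang 0.4 size [63.8 34.6]
S 44 dx -0.8 dy 0.5 ang 0.6 size [65. 36.]
L 132 dx -9.5 dy -3.7 ang -0.1 size [93.  36.7]
L 44 dx -8.3 dy 0.2 ang -0.0 size [92.9 36.1]
L -44 dx -6.6 dy 0.9 ang -0.0 size [93.9 35.8]
empty col papers [[607.2, -304.6, -2.9, 113.7, 53.5], [496.9, -299.0, -2.9, 83.1, 53.1]]
S -44 dx -0.9 dy 0.6 ang 0.5 size [64.4 35.3]
S 44 dx 0.5 dy 0.3 ang 0.9 size [64.5 35.9]
L 132 dx -8.2 dy -3.7 ang -0.5 size [93.9 36.8]
L 44 dx -7.0 dy 0.1 ang -0.1 size [93.5 35.9]
L -44 dx -5.8 dy 0.9 ang -0.3 size [93.5 35.8]
[ 499.5 -299.5   -2.2   82.6   53.8  418.1  257.5]
[ 584.8 -302.9   -2.2   66.3   54.   419.   227.9]
[786.9 530.4  10.  115.1  51.1 124.9 162.1]
[ 820.7 -600.2   -1.2  147.   127.7  526.9  146.9]
67.15
```

The creep is real: the long bars sit 6–9 mm off centre, leaving only about 1 mm of margin. I pull the tray back to its stop and re-centre the long bars.

```bash
python3 - <<'E'
from h import *
ax=np.array([np.cos(np.radians(YA)),np.sin(np.radians(YA)),0])
h=np.array([.4063,-.1645,0]); R=down(YA-90)
robot.goto(h+[0,0,.17],R); robot.move_gripper(.5)
robot.servo_line(h+[0,0,.04],speed=.15); robot.move_gripper(0); print(robot.read_grip_width()*88,robot.read_force().round(1))
for s in np.arange(.002,.016,.002):
    robot.servo_line(h-s*ax+[0,0,.04],speed=.03); f=robot.read_force(); print(round(s,3),f.round(1),robot.read_position().round(4))
    if f[0]>14: break
robot.move_gripper(.5); robot.servo_line(h-s*ax+[0,0,.17],speed=.2)
check("w10")
E
```

```text
10.897176665183865 [ 0.8 -0.9  2.7]
0.002 [2.2 0.1 0.9] [ 0.4048 -0.1644  0.0402]
0.004 [1.9 0.3 4. ] [ 0.4025 -0.1643  0.0402]
0.006 [1.3 0.4 6.5] [ 0.4003 -0.1642  0.0402]
0.008 [1.7 0.2 5.8] [ 0.3982 -0.1641  0.0402]
0.01 [ 6.  -2.7 -0.4] [ 0.3975 -0.164   0.0402]
0.012 [ 12.2  -4.8 -10.7] [ 0.3974 -0.164   0.0403]
0.014 [ 18.1  -8.5 -19.6] [ 0.3974 -0.1639  0.0403]
empty col papers [[598.1, -304.2, -2.9, 112.6, 53.4], [488.4, -298.7, -2.9, 83.0, 53.3]]
S 132 dx -4.2 dy -3.4 ang -0.1 size [64.3 36.5]
S -44 dx -3.0 dy 0.5 ang 0.4 size [64.3 34.7]
S 44 dx -1.5 dy 0.4 ang 0.6 size [64.1 35.7]
L 132 dx -8.9 dy -3.7 ang -0.1 size [92.6 36.7]
L 44 dx -7.7 dy 0.2 ang -0.1 size [92.5 36. ]
L -44 dx -6.0 dy 0.7 ang 0.4 size [93.7 35.7]
```

```bash
python3 - <<'E'
from h import *
c,s=np.cos(np.radians(YA)),np.sin(np.radians(YA)); yv=np.array([-s,c]); xv=np.array([c,s]); R=down(YA)
e=np.array([598.1,-304.2])
for k,dx,dy in((3,-8.5,-3.7),(2,-7.4,.2),(1,-5.9,.7)):
    p=e+88*k*yv; a=(p+dx*xv+dy*yv)/1000; b=(p+1.0*xv+dy*yv)/1000
    robot.goto([a[0],a[1],.11],R); robot.move_gripper(.5)
    robot.servo_line([a[0],a[1],.0308],speed=.12); robot.move_gripper(0); g=robot.read_grip_width()*88
    robot.servo_line([a[0],a[1],.040],speed=.1); robot.servo_line([b[0],b[1],.040],speed=.05)
    print(k,g,robot.read_grip_width()*88,robot.read_force().round(1))
    robot.servo_line([b[0],b[1],.0310],speed=.05)
    robot.move_gripper(.5); print(robot.read_force().round(1)); robot.servo_line([b[0],b[1],.11],speed=.2)
check("w11"); print(robot.read_t())
E
```

```text
3 35.70734540457936 35.71429876247308 [-0.7  0.2 -1.1]
[ 0.6  0.3 -0.2]
2 35.85025132012375 35.81066423506713 [ 0.1  0.2 -1.6]
[0.1 1.  0.7]
1 36.11658356007319 35.85569684410342 [-0.3 -0.5 -1.9]
[-0.2 -0.7  0.2]
empty col papers [[599.6, -304.3, -2.9, 113.4, 53.4], [489.6, -298.8, -2.8, 82.8, 53.3]]
S 132 dx -3.6 dy -3.6 ang -0.0 size [62.7 36.8]
S -44 dx -2.3 dy 0.5 ang 0.4 size [62.8 34.6]
S 44 dx -0.3 dy 0.5 ang 0.7 size [64.2 35.9]
L -44 dx 0.5 dy 1.6 ang -0.4 size [92.7 35.7]
L 44 dx -0.0 dy 0.6 ang -0.0 size [93.7 36.1]
L 132 dx 0.0 dy -4.1 ang -0.0 size [93.7 36.7]
88.9917
```

View pics/w11.png

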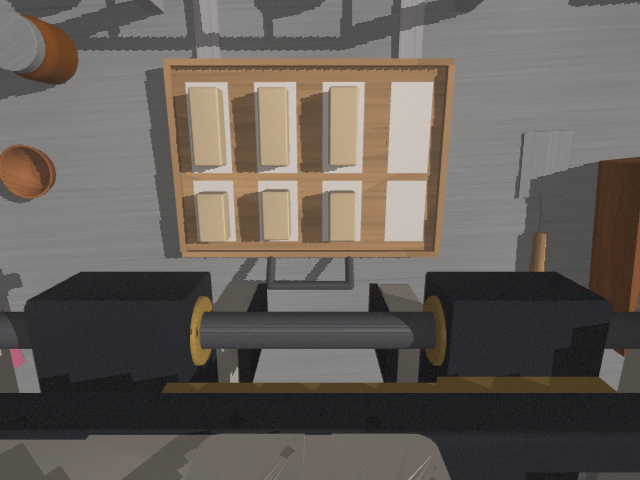

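All six are centred now: |dx| ≤ 4 mm and |dy| ≤ 4 mm, against slack of about 10 and 9 mm. Next I push the tray home.

```bash
python3 - <<'E'
from h import *
ax=np.array([np.cos(np.radians(YA)),np.sin(np.radians(YA)),0])
h=np.array([.3986,-.1640,0]); R=down(YA-90)
robot.goto(h+[0,0,.17],R); robot.move_gripper(.5)
robot.servo_line(h+[0,0,.04],speed=.15); robot.move_gripper(0); print(robot.read_grip_width()*88,robot.read_force().round(1))
robot.servo_line(h+.145*ax+[0,0,.04],speed=.07); print(robot.read_force().round(1),robot.read_position())
for s in np.arange(.148,.176,.002):
    robot.servo_line(h+s*ax+[0,0,.04],speed=.02); f=robot.read_force(); print(round(s,3),f.round(1),robot.read_position().round(4))
    if f[0]<-14: break
robot.move_gripper(.5); q=robot.read_position(); robot.servo_line([q[0],q[1],.17],speed=.2)
robot.goto([.40,.15,.35],down(YA-90))
im,d,T=grab("top");np.savez("pics/top12.npz",im=im,d=d);cv2.imwrite("pics/top12.png",im[:,:,::-1]);papers("top",im,d,T,125)
im,d,T=grab("side");cv2.imwrite("pics/side12.png",im[:,:,::-1])
print(robot.read_t())
E
```

```text
10.970121931437154 [-0.4 -0.   3.2]
[-1.4  1.1  5.5] [ 0.54331588 -0.17113826  0.04020206]
0.148 [-1.   0.9  5. ] [ 0.5464 -0.1713  0.0402]
0.15 [-1.   0.9  6.7] [ 0.5484 -0.1714  0.0402]
0.152 [-1.4  0.3  6.1] [ 0.5504 -0.1715  0.0402]
0.154 [-1.5  1.9  5.4] [ 0.5524 -0.1716  0.0402]
0.156 [-1.   2.6  6.4] [ 0.5544 -0.1717  0.0402]
0.158 [-1.4  1.7  4.6] [ 0.5564 -0.1718  0.0402]
0.16 [-4.8  2.7  8.6] [ 0.5573 -0.1718  0.0402]
0.162 [-10.3   3.6  14.9] [ 0.5573 -0.1718  0.0401]
0.164 [-16.2   6.3  21.2] [ 0.5573 -0.1719  0.0401]
[ 649.1 -305.4   -2.4   81.6   54.   418.9  204.8]
[ 768.2 -599.4  -89.5  128.1   43.1  519.2  161.8]
99.9917
```

View pics/top12.png

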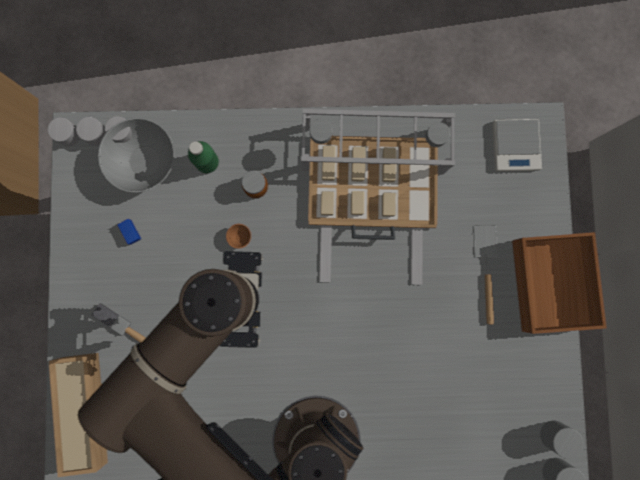

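View pics/side12.png

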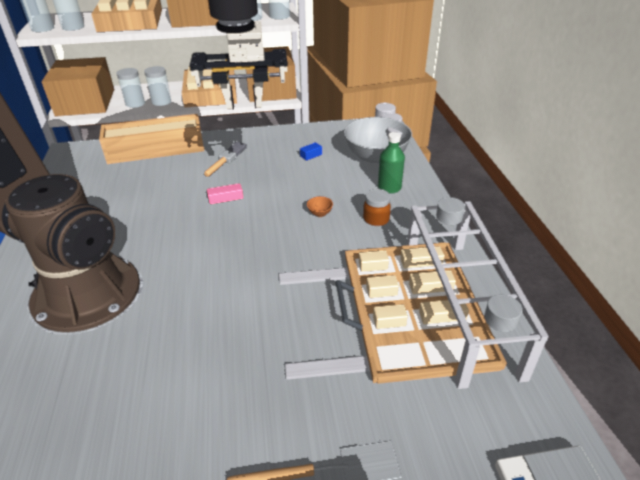

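Total travel came out at 160 mm, from stop to stop. One last check of the bars in the home position.

```bash
python3 - <<'E'
from h import *
check("w13",(.58,-.18,.42)); print(robot.read_t())
E
```

```text
empty col papers [[797.8, -324.5, 87.1, 32.8, 32.1], [751.5, -311.9, 87.1, 53.4, 21.6]]
S 132 dx -108.2 dy -3.4 ang -0.1 size [63.  36.5]
S -44 dx -107.0 dy 0.9 ang 0.5 size [63.1 35.5]
S 44 dx -105.1 dy 0.7 ang -0.0 size [64. 36.]
S -44 dx -17.8 dy 1.7 ang -0.0 size [43.7 35.8]
S 44 dx -18.3 dy 0.6 ang 0.7 size [45.2 35.2]
S 132 dx -18.4 dy -4.0 ang -0.0 size [44.8 36.4]
102.3833
```

View pics/w13.png

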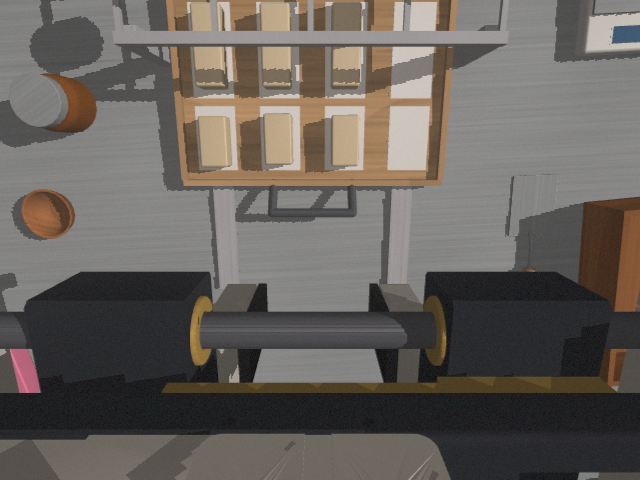

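The picture shows all six bars still on their papers: the short ones at (214,141), (278,138) and (345,139), the long ones behind them partly under the shelf. The dx values printed there are referenced to papers that the shelf cuts off. The spread between the bars is unchanged, so nothing slid.

```bash
python3 -c "
from rig import robot
print(robot.read_force()); robot.job_done(); print(robot.read_t())"
```

```text
[0.58228137 0.38391153 0.32994953]
the job is handed in; nothing more can be done
the job is handed in; nothing more can be done
```

The tray is pushed fully home and the job is handed in. All six cream bars on the table, three long and three short, lie on their own papers. I took the last reading at about 102 s of the 210 s allowed.

- **Tray:** I pulled it to its outer stop. It seems to have started about 16 mm out. Stop to stop it travelled 160 mm, and the push home ended at a firm stop.
- **Mended:** The tray crept about 8 mm inward while I laid the bars, which left the long bars 6–9 mm off centre. I pulled the tray back to its stop and re-centred those three.
- **Bar positions:** In the last full check with the tray out, every bar was within about 4 mm of its paper's centre and within 0.7° of its line. The slack is about 10 mm lengthwise and 9 mm across.
- **After pushing home:** The shelf hides part of the long row, so the automatic offsets to the papers were not valid there. The bars' positions relative to each other had not changed, and the pictures show them all still on their papers.
- **Other things:** The dish, jar, spatula, and blue and pink look-alikes look untouched in the last pictures. I compared those by eye only. I saw no knocked bar and no slackened grip.

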